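# Change over the rivet tubes

### The arm

A 6-joint arm with a two-finger parallel gripper is mounted at the origin on the work surface. World frame = base frame: x ahead of the robot, y to its left, z up, the work surface at z = 0. Lengths are in mm, angles in rad, forces in N, time in s.
With the tool pointing down it reaches from about 350 to 775 mm from the base axis. Payload 7.3 kg.
Tool frame: the origin (TCP) lies midway between the tips of the shut fingers; the grasp point (between the pads) lies 19 mm behind it (grasp_offset is the z of the grasp point in the tool frame, in mm); z points along the fingers, y is the direction in which the jaws open and shut (so a half turn about z gives the same grasp; the last joint's range is limited). The gripper opens to 92 mm and grips with 3 to 60 N. Pads are 19 mm wide; open, the fingers measure 130 mm over their backs; the gripper's body (75 mm by 190 mm) begins 47 mm behind the grasp point.
Start: joints at [1.064, 0.342, 1.524, -0, 1.275, -0.146], TCP at [185.324, 491.223, 226.741] pointing down, gripper open.
Joint ranges: [-2.53, 2.53], [-0.77, 2.02], [0.04, 2.7], [-1, 4.14], [0.28, 2.66], [-3.11, 3.11]. Speed limits (rad/s): [2.57, 2.57, 3.14, 3.14, 3.14, 3.14].

### API

Orientations are given as [roll, pitch, yaw] about the fixed x, y, z axes, in that order (R = Rz(yaw) Ry(pitch) Rx(roll)).
In Python, from plant import get_obs, capture, camera_model, close_job, boxes_of, regions_of, place_of, grasp_offset gives the robot as it stands. The module is installed in compiled form; this text tells all that it offers.
- The arm moves only by the tool send_rows, never from a script. Its argument "targets" is a list that holds one entry, the list of rows, each a list of 7 numbers: the turn, a rotation vector about the tool's x, y, z in degrees, then the shift along the tool's x, y, z in mm, then the closure, from -1 (fully open) to 1 (shut). A call has 1 to 5 rows; each row is the pose to reach, as a shift and turn from the pose commanded when the call began, along the tool's axes at that moment; what a row does not reach only later rows make up. A row lasts 1/12 s, in which the tool goes at most 41.7 mm and 7.16 degrees, less where a joint would pass 70% of its speed; a pose out of reach is approached as far as the arm can. A call with a gripper value outside its range is refused whole. The fingers move at their own pace and stop on an object; the grip force is fixed at half the most. Time passes only in rows, so rows that repeat a pose let the fingers close. It gives the time, the measured TCP pose, the force and the opening at its end, in the units of the state.
- get_obs(): the state, without advancing time (a new reading comes with each control period).
- capture(name): name is "scene" or "top" or "wrist"; returns the picture (480x640x3 uint8, red, green, blue); there is no depth.
- camera_model(name): a dict with "K" (3x3 intrinsics, pixels), "k1" (the pictures are not rectified: a ray, as slopes to the right and down, at radius r is drawn at 1 + k1 r^2 times it, then the intrinsics apply), "world_to_cam" (4x4, takes a point from world to camera coordinates). Camera axes: x right, y up, looking along -z (the intrinsics and any distortion apply to the point x, -y, -z); pixel columns grow to the right and rows downward; lengths in mm; the calibration is good to about 2 mm. A picture is of the moment at which its call begins: read the wrist's pose just before it. camera_model takes no time and is no camera call; for the wrist camera it gives the pose at the moment of the call.
- close_job(): hands the job in, once; it reports no verdict.
Trained networks look in the newest picture that a camera, given by its name, has taken for a name from the list of things; names that differ only in an ending like _2 or _b are one class to them, and where a whole thing is asked for, a point or a joint stands for the part that bears it (a point fixed in the world has none). Each returns a list of dicts, best first, with "conf" (0 to 1); they miss things now and then, are a little off and sometimes report something else, mostly with a low value. They report only what shows in the picture. A call takes as long as a camera call.
- boxes_of(label, camera): "location" ([row, column] in pixels, amid what is visible of it).
- regions_of(label, camera): "region" (480x640 bool, what is visible of it) and "location" ([row, column] in pixels, amid what is visible of it).
- place_of(label, camera): "location" ([row, column] in pixels: a listed point, or the origin of a listed thing).
The state is a dict: "time": time; "joint_positions": joint angles; "dq": joint speeds; "tau": joint torques, N m; "tool_pos": TCP position; "tcp_rot": TCP orientation; "contact_force": force on the tool from outside, world axes, zero at the start; "moment": the same for the moment, N m; "grip_width": finger opening in mm.
Only numpy, scipy, OpenCV 4.12 (cv2) and the standard library are available. Lean on these libraries where they do the work, as an engineer would, in place of code of your own. Each camera call takes 0.05 s, during which the arm holds its last target.

### The job

We are done with the rivets in the red-capped tube: swing its cap over and press it down against the spring under its tube until it snaps shut and stays shut, firmly but without hammering on it. Then lift the blue cap off its catch by the thumb tab and lay it right back past upright, so that the tube stands open, and leave the green and yellow caps shut and everything else on the bench where it is.

Things in the scene. Friction and masses are not known exactly. Their poses are not given: they have to be found in the camera images.
- rack: low wooden rack 340 mm long (y) x 100 x 73 mm high (deck top), fixed to the bench, holding four tubes in a row along its y axis, 80 mm apart (y = -120, -40, 40, 120 mm). Origin: centre of its underside, z up; its -x side is the front, where the tubes' thumb tabs stick out
- tube_red: white upright tube with red band and red flip cap, 50 mm diameter, 120 mm tall, on a spring seat in the rack; its place there varies. It cannot be pulled out or turned, but sinks when pressed (2 N, then 0.8 N a mm, 30 mm at most) and springs back. Origin: centre of its underside, 48 mm above the bench; z up, -x towards the shut cap's tab. The cap's hinge axis is parallel to y at x = +28, z = 116 mm; a positive turn about y opens. Shut cap: top at z = 132 mm
- tube_blue: white upright tube with blue band and blue flip cap, 50 mm diameter, 120 mm tall, on a spring seat in the rack; its place there varies. It cannot be pulled out or turned, but sinks when pressed (2 N, then 0.8 N a mm, 30 mm at most) and springs back. Origin: centre of its underside, 48 mm above the bench; z up, -x towards the shut cap's tab. The cap's hinge axis is parallel to y at x = +28, z = 116 mm; a positive turn about y opens. Shut cap: top at z = 132 mm
- tube_green: white upright tube with green band and green flip cap, 50 mm diameter, 120 mm tall, on a spring seat in the rack; its place there varies. It cannot be pulled out or turned, but sinks when pressed (2 N, then 0.8 N a mm, 30 mm at most) and springs back. Origin: centre of its underside, 48 mm above the bench; z up, -x towards the shut cap's tab. The cap's hinge axis is parallel to y at x = +28, z = 116 mm; a positive turn about y opens. Shut cap: top at z = 132 mm
- tube_yellow: white upright tube with yellow band and yellow flip cap, 50 mm diameter, 120 mm tall, on a spring seat in the rack; its place there varies. It cannot be pulled out or turned, but sinks when pressed (2 N, then 0.8 N a mm, 30 mm at most) and springs back. Origin: centre of its underside, 48 mm above the bench; z up, -x towards the shut cap's tab. The cap's hinge axis is parallel to y at x = +28, z = 116 mm; a positive turn about y opens. Shut cap: top at z = 132 mm
- cap_red (a joint): angle of the red cap (rad): 0 = snapped shut, level; grows as its tab swings up and back; 1.57 = upright; 2.1 = hinge stop, leaning back; starts open, between 1.3 and 2.0. Stiff hinge: the cap stays at any angle. Closing, it meets a spring catch at about 0.16 rad, and must be pressed through it to snap to 0; pressed too little it springs back to about 0.16
- cap_blue (a joint): angle of the blue cap (rad): 0 = snapped shut, level; grows as its tab swings up and back; 1.57 = upright; 2.1 = hinge stop, leaning back; starts shut. Stiff hinge: the cap stays at any angle. Closing, it meets a spring catch at about 0.16 rad, and must be pressed through it to snap to 0; pressed too little it springs back to about 0.16
- cap_green (a joint): hinge angle of the green cap (rad), as for the red cap; starts shut, stays shut
- cap_yellow (a joint): hinge angle of the yellow cap (rad), as for the red cap; starts shut, stays shut
- cap_red_tab (a point): grip point in the red cap's thumb tab, a bar 18 mm wide (along the hinge axis), 10 mm thick, sticking out 37 mm beyond the cap's disc, opposite the hinge. The point is at mid thickness, 15 mm from the free end, 77 mm from the hinge axis and 11 mm to the cap's upper side. When shut, 50 mm beside and below the tab are free
- cap_blue_tab (a point): the same point on the blue cap's like thumb tab. Lifting the shut cap off its catch here takes about 9 N upward
- cap_red_press (a point): where to press the red cap shut: on the upper face of its disc (54 mm diameter, 12 mm thick), near the tab, 50 mm from the hinge axis and 16 mm to the cap's upper side: there it takes about 14 N to push it through the catch (more nearer the hinge), and the tube first sinks about 14 mm on its spring seat: press until the force is felt, about 20 N. Light plastic: not to be hammered on
- jar_mid (a point): glass jar with red lid, 68 mm diameter, 105 mm tall, standing beyond the rack's +y end; this point is at its centre. Bystander
- spool_mid (a point): tan thread spool, 48 mm diameter, 66 mm tall, standing behind the rack; this point is at its centre. Bystander
- dye_brown_mid (a point): amber dye pot, 52 mm diameter, 75 mm tall, left of the rack; this point is at its centre. Bystander
- dye_black_mid (a point): black dye pot of the same size; point at its centre. Bystander
- brush: brush 170 mm long lying on the mat in front of the rack. Bystander
- hammer: hammer 260 mm long lying on the 30 mm thick stone slab to the right. Bystander

How it is judged (in metres and radians):
On the way, in this order (a step that is already met when the one before it is completed fails the run):
1. the red cap is pressed shut and snapped home, the blue tube still shut (value of joint cap_red below 0.06 rad and value of joint cap_blue below 0.1 rad), for 0.3 s.
2. the blue cap is laid right back past upright (value of joint cap_blue above 1.65 rad), for 0.3 s.
At the end, for the whole second after the job is handed in: Red cap snapped shut (under 0.06 rad), blue cap open past upright (over 1.65 rad) and at rest, green and yellow caps shut (under 0.06 rad) (value of joint each of cap_red, cap_green, cap_yellow below 0.06 rad and value of joint cap_blue above 1.65 rad and velocity of joint cap_blue between -0.1 and 0.1 rad/s); the robot touches nothing.
It fails at once if the green or yellow cap is opened (value of joint any of cap_green, cap_yellow above 0.1 rad).
It fails at once if the red cap's disc is hit or pressed with over 45 N (contact force between the fingers and cap_red_c0 above 45 N).
It fails at once if a jar, pot, spool, brush or the hammer is shifted by more than 30 mm (distance of any of jar_mid, spool_mid, dye_brown_mid, dye_black_mid, brush, hammer from where it was at the start of the episode above 0.03 m).
It also fails if it takes over 53 s, if anything falls off the work surface, if the arm or the gripper's body presses on something with over 40 N, if the wrist force passes 120 N, or if a joint passes its speed limit or range.

## Working session

There is one attempt and no reset: what is moved stays moved. The work goes in short steps, Python scripts to look and compute and a tool call to move; the robot and the scene stay as the last step left them, time stands still between calls to the robot, and variables do not carry over. Pictures are saved under pics/ and viewed, and the job is handed in when it is done.

Besides the shell and the picture viewer there is one more tool, called after "Call:" as a command line: name --argument value ..., lists and objects as JSON in quotes. send_rows: Moves the arm, as the interface text tells. Its arguments: {"type":"object","properties":{"targets":{"type":"array","items":{"type":"array","items":{"type":"array","items":{"type":"number"}}}}},"required":["targets"]}

```bash
ls; mkdir -p pics; python3 - <<'E'
from plant import *
import cv2
print(get_obs())
for n in ["scene","top","wrist"]:
    im=capture(n); cv2.imwrite(f"pics/{n}0.png",im[:,:,::-1])
    m=camera_model(n); print(n,m)
print(grasp_offset)
for n in ["scene","top"]:
    for l in ["tube_red","tube_blue","cap_red_tab","cap_blue_tab","cap_red_press","rack","jar_mid","spool_mid","brush","hammer","dye_brown_mid","dye_black_mid"]:
        try: print(n,l,[(round(d["conf"],2),d["location"]) for d in place_of(l,n)[:2]])
        except Exception as e: print(l,e)
E
```

```text
pics
{'time': 0.0, 'joint_positions': array([ 1.06398524e+00,  3.42729430e-01,  1.52503591e+00, -6.22692726e-06,
        1.27539851e+00, -1.45990786e-01]), 'dq': array([ 1.68523936e-03, -1.25116643e-04, -1.46016751e-03, -9.77736806e-05,
        1.18340496e-03, -2.20265191e-03]), 'tau': array([-2.88357387e-04, -4.31234694e+01, -2.44220406e+01,  7.18011567e-02,
        5.60596038e-02, -1.78287419e-04]), 'tool_pos': array([185.11899783, 490.8346722 , 226.03489244]), 'tcp_rot': array([-3.14003731e+00, -2.22674836e-04,  2.78077400e+00]), 'contact_force': array([ 0.5270734 ,  1.08885759, -0.33778833]), 'moment': array([-0.04764174,  0.01559245, -0.00512706]), 'grip_width': 91.54023655221708}
scene {'K': array([[562.82109768,   0.        , 322.51124234],
       [  0.        , 562.82109768, 229.98334789],
       [  0.        ,   0.        ,   1.        ]]), 'k1': -0.16384800288280554, 'world_to_cam': array([[-5.90877867e-01,  8.06760218e-01, -1.13894702e-03,
         3.35786149e+02],
       [-6.42648321e-01, -4.69826562e-01,  6.05199254e-01,
         2.94604656e+02],
       [ 4.87715575e-01,
[... 1599 characters left out ...]
.0, 430.4])]
scene brush [(0.77, [215.8, 388.3])]
scene hammer [(0.81, [149.0, 196.7])]
scene dye_brown_mid [(0.62, [315.9, 508.8]), (0.43, [219.9, 387.5])]
scene dye_black_mid [(0.6, [356.4, 491.2]), (0.57, [305.8, 335.0])]
top tube_red [(0.87, [232.4, 339.1])]
top tube_blue []
top cap_red_tab [(0.68, [209.3, 335.8])]
top cap_blue_tab [(0.96, [270.2, 242.6]), (0.65, [257.1, 193.3])]
top cap_red_press [(0.56, [207.6, 334.4])]
top rack [(0.82, [241.3, 294.0]), (0.64, [202.1, 260.7])]
top jar_mid [(0.59, [253.6, 197.3])]
top spool_mid [(0.55, [201.5, 260.9]), (0.37, [207.6, 333.7])]
top brush []
top hammer [(0.56, [261.9, 496.6])]
top dye_brown_mid [(0.27, [240.7, 294.4])]
top dye_black_mid []
```

View pics/scene0.png

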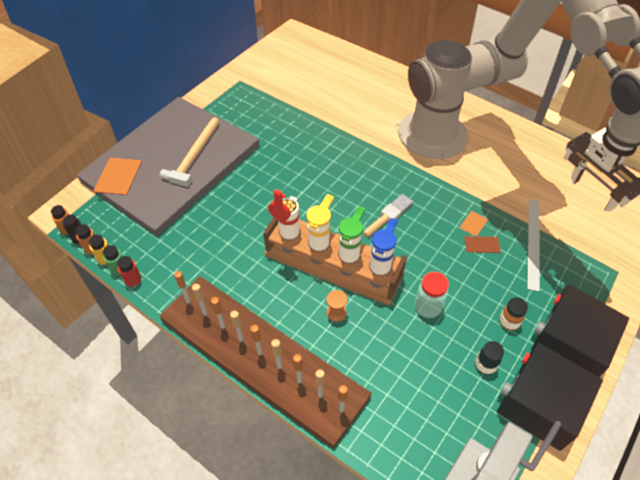

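View pics/top0.png

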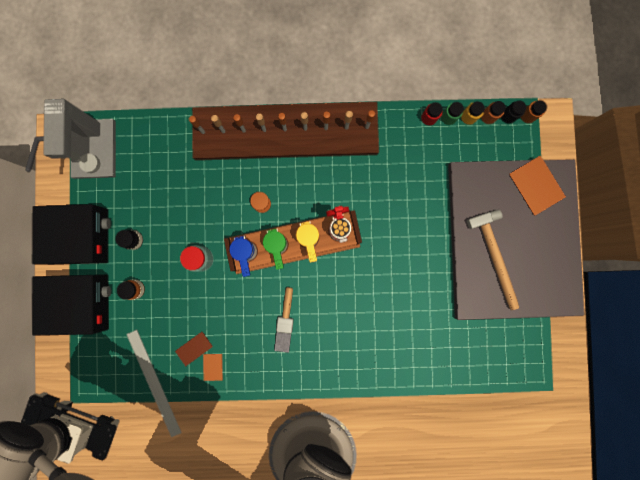

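View pics/wrist0.png

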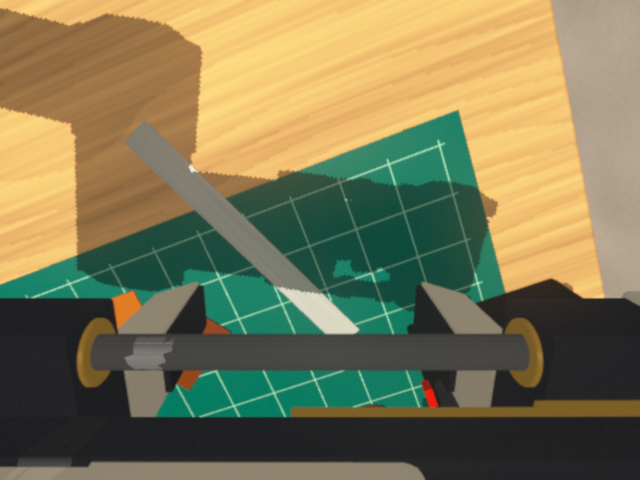

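```bash
cat > h.py <<'E'
import numpy as np, cv2
from plant import *
from scipy.optimize import least_squares
from scipy.spatial.transform import Rotation as R
def proj(m,P):
    P=np.atleast_2d(P); W=m["world_to_cam"]; c=P@W[:3,:3].T+W[:3,3]
    s=np.stack([c[:,0]/-c[:,2], -c[:,1]/-c[:,2]],1); r2=(s**2).sum(1,keepdims=True)
    s=s*(1+m["k1"]*r2); K=m["K"]
    return np.stack([s[:,0]*K[0,0]+K[0,2], s[:,1]*K[1,1]+K[1,2]],1)  # col,row
SL={"blue":120,"green":40,"yellow":-40,"red":-120}
def rackpt(p,q):
    x,y,a=p; c,s=np.cos(a),np.sin(a); q=np.atleast_2d(q)
    return np.stack([x+c*q[:,0]-s*q[:,1], y+s*q[:,0]+c*q[:,1], q[:,2]],1)
def tubept(col,q): # tube frame -> rack frame
    return np.array(q,float)+[0,SL[col],48]
def cappt(col,th,d,u,y=0): # distance d from hinge toward tab, u to upper side
    # shut: (-d, y, u) rotated about y by th
    v=R.from_rotvec([0,th,0]).apply([-d,y,u])
    return tubept(col,v+[28,0,116])
E
python3 - <<'E'
from h import *
M={n:camera_model(n) for n in ["scene","top"]}
for n in M: capture(n)
obs=[]
for n in M:
    for l in ["tube_red","tube_blue","tube_green","tube_yellow","cap_red_tab","cap_blue_tab","cap_green_tab","cap_yellow_tab","cap_red_press","rack"]:
        try: d=place_of(l,n)[:2]
        except Exception as e: print(l,e); continue
        print(n,l,[(round(x["conf"],2),x["location"]) for x in d])
        if d and d[0]["conf"]>.5: obs.append((n,l,d[0]["location"]))
def model(p,l):
    if l=="rack": return rackpt(p[:3],[0,0,0])
    c=l.split("_")[1]
    if l.startswith("tube"): return rackpt(p[:3],tubept(c,[0,0,0]))
    th=p[3] if c=="red" else 0
    return rackpt(p[:3],cappt(c,th,77,11) if "tab" in l else cappt(c,th,50,16))
def res(p): return np.concatenate([proj(M[n],model(p,l))[0]-np.array(loc)[::-1] for n,l,loc in obs])
s=least_squares(res,[610,50,0.15,1.6],x_scale=[10,10,.1,.1],loss="soft_l1")
print(s.x)
for o,r in zip(obs,res(s.x).reshape(-1,2)): print(o[0],o[1],r.round(1))
im=capture("top").copy()
def dr(n,fn,p):
    im=capture(n)[:,:,::-1].copy()
    big=cv2.resize(im,None,fx=3,fy=3,interpolation=cv2.INTER_CUBIC)
    def ln(P,c):
        q=(proj(M[n],P)+.5)*3; cv2.polylines(big,[q.astype(int)],False,c,1,cv2.LINE_AA)
    t=np.linspace(0,2*np.pi,40)
    for c in SL:
        th=p[3] if c=="red" else 0
        ln(rackpt(p[:3],[cappt(c,th,28+27*np.cos(a),16,27*np.sin(a)) for a in t]),(255,255,255))
        ln(rackpt(p[:3],[cappt(c,th,d,11,y) for d,y in[(55,9),(92,9),(92,-9),(55,-9)]]),(255,255,255))
    ln(rackpt(p[:3],[[x,y,73] for x,y in [(-50,-170),(50,-170),(50,170),(-50,170),(-50,-170)]]),(255,0,255))
    q=proj(M[n],rackpt(p[:3],[0,0,120]))[0]*3
    x0=int(q[0])-350;y0=int(q[1])-250
    cv2.imwrite(fn,big[y0:y0+500,x0:x0+700])
dr("top","pics/ft.png",s.x); dr("scene","pics/fs.png",s.x)
E
```

```text
scene tube_red [(0.85, [235.1, 289.0])]
scene tube_blue [(0.64, [269.9, 381.5]), (0.29, [259.7, 349.6])]
scene tube_green [(0.87, [261.7, 350.4])]
scene tube_yellow [(0.82, [249.9, 323.0])]
scene cap_red_tab [(0.55, [195.4, 278.5])]
scene cap_blue_tab [(0.97, [222.7, 390.0]), (0.69, [292.6, 430.0])]
cap_green_tab it knows: brush, cap_blue_tab, cap_red_press, cap_red_tab, dye_black_mid, dye_brown_mid, hammer, jar_mid, rack, spool_mid, tube_blue, tube_green, tube_red, tube_yellow
cap_yellow_tab it knows: brush, cap_blue_tab, cap_red_press, cap_red_tab, dye_black_mid, dye_brown_mid, hammer, jar_mid, rack, spool_mid, tube_blue, tube_green, tube_red, tube_yellow
scene cap_red_press [(0.95, [208.4, 278.2])]
scene rack [(0.77, [262.5, 335.0]), (0.57, [313.5, 510.9])]
top tube_red [(0.81, [230.5, 339.6])]
top tube_blue [(0.81, [251.6, 247.0])]
top tube_green [(0.29, [249.5, 248.6])]
top tube_yellow [(0.57, [236.5, 307.9])]
top cap_red_tab [(0.69, [208.8, 335.7])]
top cap_blue_tab [(0.62, [270.5, 243.2])]
cap_green_tab it knows: brush, cap_blue_tab, cap_red_press, cap_red_tab, dye_black_mid, dye_brown_mid, hammer, jar_mid, rack, spool_mid, tube_blue, tube_green, tube_red, tube_yellow
cap_yellow_tab it knows: brush, cap_blue_tab, cap_red_press, cap_red_tab, dye_black_mid, dye_brown_mid, hammer, jar_mid, rack, spool_mid, tube_blue, tube_green, tube_red, tube_yellow
top cap_red_press [(0.72, [207.1, 332.9])]
top rack [(0.97, [241.7, 291.8]), (0.54, [237.7, 130.6])]
[5.68289226e+02 3.72043478e+01 2.13376009e-01 1.51571133e+00]
scene tube_red [1.4 3. ]
scene tube_blue [-0.4  1.1]
scene tube_green [-0.3 -1.9]
scene tube_yellow [-3.2 -1.1]
scene cap_red_tab [0.8 1.7]
scene cap_blue_tab [3.3 0.7]
scene cap_red_press [ 0.5 -1.4]
scene rack [-0.5  2.7]
top tube_red [-2.9 -0.4]
top tube_blue [0.2 0.5]
top tube_yellow [-1.   0.9]
top cap_red_tab [ 0.6 -0.5]
top cap_blue_tab [1.2 0. ]
top cap_red_press [ 2.2 -0.1]
top rack [1.1 0.4]
```

View pics/ft.png

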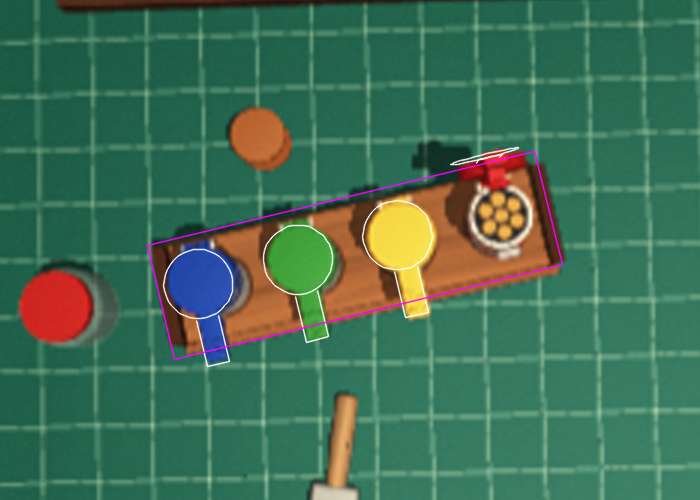

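View pics/fs.png

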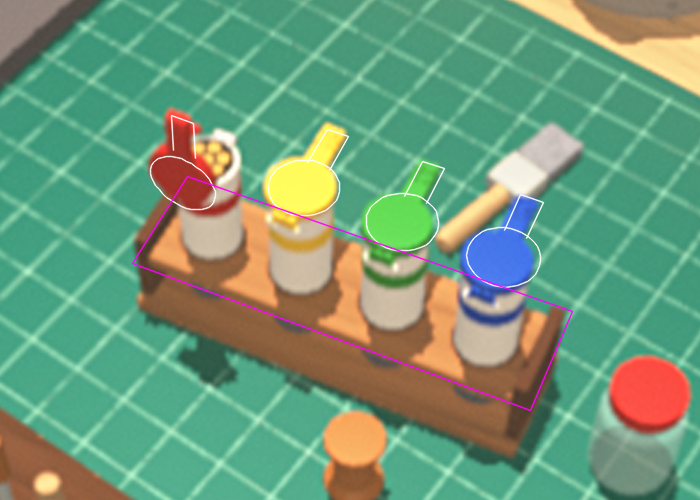

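```bash
cat >> h.py <<'E'
def toolR(o): 
    return R.from_euler("xyz",o["tcp_rot"])
def rel(o,pos,yaw,pitch=0):
    """shift+turn to reach tool-down pose with yaw (pitch = extra tilt about tool y)"""
    T=toolR(o); G=R.from_euler("xyz",[np.pi,0,yaw])*R.from_rotvec([0,pitch,0])
    d=T.inv().apply(np.array(pos)-o["tool_pos"]); r=np.degrees((T.inv()*G).as_rotvec())
    return r.round(1),d.round(1)
E
python3 - <<'E'
from h import *
o=get_obs(); W=camera_model("wrist")["world_to_cam"]; T=toolR(o)
p=-W[:3,:3].T@W[:3,3]; print("cam in tool",T.inv().apply(p-o["tool_pos"]),"look",T.inv().apply(-W[2,:3]))
print("tool x,y,z",T.as_matrix().T)
p=[568,37,.213]
for yaw in (.213,.213-np.pi): print(rel(o,[520,-10,400],yaw))
print(rackpt(p,[[130,-120,260],[-150,0,400]]))
E
```

```text
cam in tool [  77.2058991    -0.77605413 -158.2307383 ] look [-2.84023896e-01  2.15644456e-04  9.58817178e-01]
tool x,y,z [[-9.35624954e-01  3.52995669e-01 -5.76234751e-05]
 [ 3.52995663e-01  9.35624953e-01  9.71605960e-05]
 [ 8.82112307e-05  7.05650414e-05 -9.99999994e-01]]
(array([  0. ,  -0. , 147.1]), array([-490.1, -350.8, -173.3]))
(array([  0. ,   0. , -32.9]), array([-490.1, -350.8, -173.3]))
[[720.42931354 -52.80703966 260.        ]
 [421.38982978   5.29104248 400.        ]]
```

```bash
python3 - <<'E'
from h import *
o=get_obs(); print(rel(o,[539,30,400],.213-np.pi))
E
```

```text
(array([  0. ,   0. , -32.9]), array([-493.7, -306.7, -173.2]))
```

Call:
send_rows --targets '[[[0,0,-7,0,0,-41,-1],[0,0,-14,-30,-15,-60,-1],[0,0,-21,-62,-35,-80,1],[0,0,-28,-95,-57,-95,1],[0,0,-33,-130,-80,-105,1]]]'

```text
time: 2.82
tool_pos: [273.3, 378.2, 330.5]
tcp_rot: [3.14, 0.002, -2.922]
contact_force: [1.8, -0.3, -0.2]
grip_width: 76.1
```

Call:
send_rows --targets '[[[0,0,0,-34,-21,-6,1],[0,0,0,-68,-42,-12,1],[0,0,0,-102,-63,-20,1],[0,0,0,-136,-84,-27,1],[0,0,0,-170,-105,-34,1]]]'

```text
time: 3.23
tool_pos: [462.7, 310.9, 363.7]
tcp_rot: [3.141, 0.001, -2.929]
contact_force: [-0.5, 1.3, 0.3]
grip_width: 42.9
```

```bash
python3 - <<'E'
from h import *
o=get_obs(); print(o["time"],o["tool_pos"],o["tcp_rot"],o["joint_positions"],rel(o,[539,30,400],.213-np.pi))
E
```

```text
3.2333 [462.73031992 310.94849415 363.65029168] [ 3.14125417e+00  5.84376158e-04 -2.92908447e+00] [ 4.54095200e-01  3.42517993e-01  1.15337951e+00  1.89370528e-04
  1.64504676e+00 -1.32919530e+00] (array([ 0.,  0., -0.]), array([ -15.3, -290.7,  -36.4]))
```

Call:
send_rows --targets '[[[0,0,0,-3,-40,-7,1],[0,0,0,-6,-80,-14,1],[0,0,0,-9,-120,-21,1],[0,0,0,-12,-160,-28,1],[0,0,0,-13,-200,-36,1]]]'

```text
time: 3.65
tool_pos: [516.3, 117.4, 399.1]
tcp_rot: [3.141, -0.0, -2.929]
contact_force: [1.5, 0.9, -0.4]
grip_width: 10.0
```

Call:
send_rows --targets '[[[0,0,0,0,-35,0,1],[0,0,0,0,-70,0,1],[0,0,0,-1,-92,0,1],[0,0,0,-1,-92,0,1],[0,0,0,-1,-92,0,1]]]'

```text
time: 4.07
tool_pos: [536.5, 28.6, 398.7]
tcp_rot: [3.141, -0.0, -2.931]
contact_force: [0.4, 0.5, 1.2]
grip_width: 0.4
```

```bash
python3 - <<'E'
from h import *
o=get_obs(); print(o["time"],o["tool_pos"],o["tcp_rot"],o["grip_width"])
m=camera_model("wrist"); im=capture("wrist"); cv2.imwrite("pics/w1.png",im[:,:,::-1])
np.savez("w1.npz",im=im,**m)
for l in ["cap_blue_tab","cap_red_tab","cap_red_press","tube_red","tube_blue"]:
    print(l,[(round(x["conf"],2),x["location"]) for x in place_of(l,"wrist")[:2]])
p=[568.3,37.2,.2134]
for c,th,d,u in [("blue",0,77,11),("red",1.516,77,11),("red",1.516,50,16)]:
    print(c,proj(m,rackpt(p,cappt(c,th,d,u)))[0][::-1])
E
```

```text
4.0667 [536.54555023  28.59012021 398.74617226] [ 3.14102674e+00 -4.62292464e-04 -2.93138737e+00] 0.35532085798693575
cap_blue_tab [(0.97, [187.0, 434.4])]
cap_red_tab [(0.98, [292.9, 171.1]), (0.27, [189.4, 431.8])]
cap_red_press [(0.59, [287.8, 180.4])]
tube_red [(0.95, [205.2, 218.9]), (0.54, [221.1, 501.3])]
tube_blue []
blue [188.24941441 435.03303833]
red [297.06418686 174.3020155 ]
red [291.37716722 184.29608583]
```

View pics/w1.png

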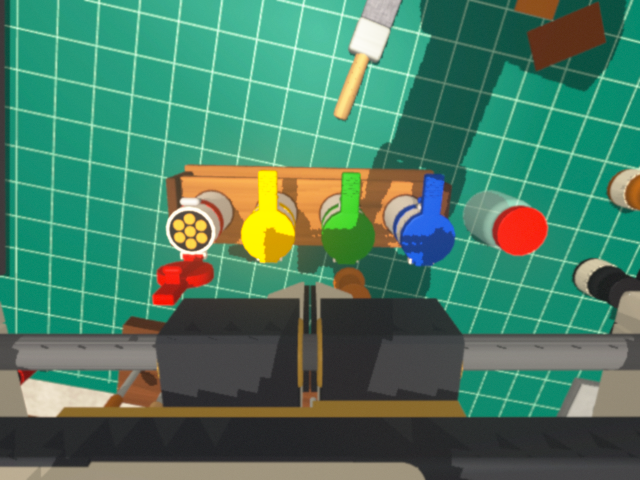

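```bash
cat > ov.py <<'E'
from h import *
def ov(im,m,p,fn,th=1.516,f=2,box=(100,100,480,320),mag=None,extra=[]):
    big=cv2.resize(im[:,:,::-1],None,fx=f,fy=f,interpolation=cv2.INTER_CUBIC)
    def ln(P,c):
        q=(proj(m,P)+.5)*f; cv2.polylines(big,[q.astype(int)],False,c,1,cv2.LINE_AA)
    t=np.linspace(0,2*np.pi,40)
    for c in SL:
        a0=th if c=="red" else (mag or 0) if c=="blue" else 0
        for u in (16,4) if c=="red" else (16,): ln(rackpt(p,[cappt(c,a0,28+27*np.cos(a),u,27*np.sin(a)) for a in t]),(255,255,255))
        ln(rackpt(p,[cappt(c,a0,d,16,y) for d,y in[(55,9),(92,9),(92,-9),(55,-9)]]),(255,255,255))
        if c=="red": ln(rackpt(p,[tubept(c,[25*np.cos(a),25*np.sin(a),120]) for a in t]),(0,0,0))
    x0,y0,x1,y1=box
    cv2.imwrite(fn,big[y0*f:y1*f,x0*f:x1*f])
E
python3 - <<'E'
from ov import *
from scipy.optimize import least_squares
z=np.load("w1.npz"); m={k:z[k] for k in z.files}; m["k1"]=float(m["k1"])
O=[(cappt("yellow",0,92,16),(268,172)),(cappt("green",0,92,16),(350,174)),(cappt("blue",0,92,16),(433,176)),(cappt("yellow",0,28,16),(268,235)),(cappt("green",0,28,16),(347.5,235)),(cappt("blue",0,28,16),(427,237)),(tubept("red",[0,0,120]),(190.5,229))]
f=lambda p:np.concatenate([proj(m,rackpt(p,a))[0]-b for a,b in O])
s=least_squares(f,[568,37,.21],x_scale=[10,10,.1]); print(s.x); print(f(s.x).reshape(-1,2).round(1))
ov(z["im"],m,s.x,"pics/o1.png",th=1.516,f=2,box=(120,130,500,340))
E
```

```text
[5.66993481e+02 3.23685737e+01 1.86225765e-01]
[[-1.6 -1.7]
 [ 0.9 -1.7]
 [ 2.  -1.6]
 [-1.1  0.3]
 [-0.1  2.2]
 [ 0.7  2. ]
 [-0.9  1.3]]
```

View pics/o1.png

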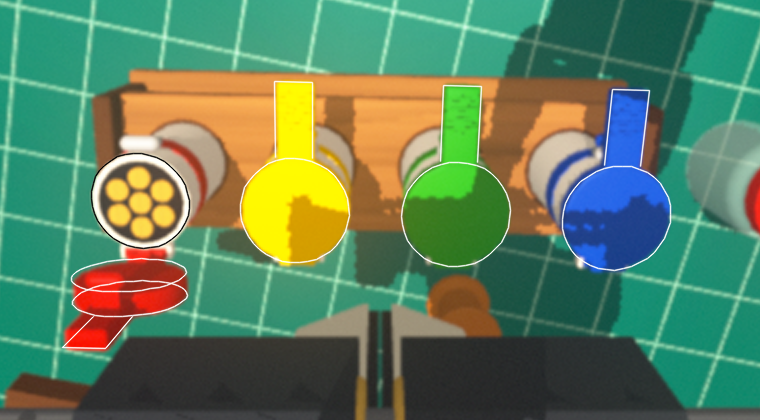

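```bash
cat >> h.py <<'E'
P=[567.0,32.4,.1862]; YAW=P[2]-np.pi
def go(col,q,yaw=YAW):  # q: tube x,y and world z
    w=rackpt(P,[q[0],SL[col]+q[1],q[2]])[0]
    return rel(get_obs(),w,yaw)
E
python3 - <<'E'
from h import *
for q in [(110,0,390),(110,0,225),(60,0,222)]: print(go("red",q))
for th in np.arange(1.52,-.01,-.15):
    print(round(th,2), 28-55*np.cos(th)+16*np.sin(th)+9.5, 164+55*np.sin(th)+16*np.cos(th))
E
```

```text
(array([0. , 0. , 1.6]), array([-137. , -127.9,    9.2]))
(array([0. , 0. , 1.6]), array([-137. , -128. ,  174.2]))
(array([0. , 0. , 1.6]), array([ -87. , -126.5,  177.2]))
1.52 50.68676563226247 219.74144967759435
1.37 42.20879432751132 221.08613891288493
1.22 33.62507365372251 221.14879653860547
1.07 25.128375471825546 219.92801539956403
0.92 16.90951730519142 217.45121160829555
0.77 9.15307698943584 213.7740088382797
0.62 2.0332474521575445 208.97898913615236
0.47 -4.290075284677972 203.17383830697403
0.32 -9.674883024676333 196.48892752320558
0.17 -14.000244594953884 189.0743854692378
0.02 -17.169021699568432 181.0967267747986
```

Call:
send_rows --targets '[[[0,0,1.6,-30,-27,0,1],[0,0,1.6,-58,-54,2,1],[0,0,1.6,-86,-81,5,1],[0,0,1.6,-112,-105,7,1],[0,0,1.6,-137,-128,9,1]]]'

```text
time: 4.78
tool_pos: [698.4, -66.7, 389.9]
tcp_rot: [-3.142, 0.0, -2.956]
contact_force: [1.0, 0.8, 0.5]
grip_width: 0.7
```

Call:
send_rows --targets '[[[0,0,0,0,0,38,1],[0,0,0,0,0,76,1],[0,0,0,0,0,114,1],[0,0,0,0,0,145,1],[0,0,0,0,0,165,1]]]'

```text
time: 5.2
tool_pos: [696.0, -65.3, 220.3]
tcp_rot: [3.139, -0.006, -2.956]
contact_force: [0.3, -0.0, -0.8]
grip_width: 0.5
```

```bash
python3 - <<'E'
from h import *
o=get_obs();print(o["time"],o["tool_pos"],o["contact_force"])
for q in [(110,0,222),(60,0,222)]: print(go("red",q))
c=capture("scene"); cv2.imwrite("pics/s2.png",cv2.resize(c[120:360,160:480,::-1],None,fx=2,fy=2))
E
```

```text
5.2 [696.01146949 -65.26518929 220.25240191] [ 0.25733388 -0.02266381 -0.82908946]
(array([ 0.1, -0.3, -0. ]), array([-1.3, -0.1, -1.8]))
(array([ 0.1, -0.3, -0. ]), array([48.7, -0.1, -1.5]))
```

View pics/s2.png

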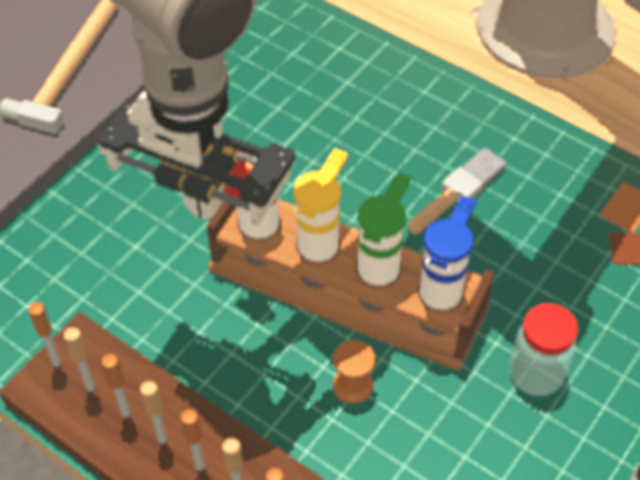

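Call:
send_rows --targets '[[[0,0,0,20,0,1,1],[0,0,0,34,0,2,1],[0,0,0,44,0,3,1],[0,0,0,52,0,3,1],[0,0,0,58,0,3,1]]]'

```text
time: 5.67
tool_pos: [640.2, -76.8, 223.5]
tcp_rot: [-3.141, 0.002, -2.956]
contact_force: [0.7, 1.2, 0.2]
grip_width: 0.2
```

Call:
send_rows --targets '[[[0,0,0,6,0,0,1],[0,0,0,12,0,0,1],[0,0,0,18,0,0,1],[0,0,0,24,0,1,1],[0,0,0,30,0,3,1]]]'

```text
time: 6.08
tool_pos: [610.5, -82.8, 219.2]
tcp_rot: [-3.141, 0.001, -2.957]
contact_force: [-0.3, -0.8, 0.6]
grip_width: 0.6
```

```bash
python3 - <<'E'
from h import *
o=get_obs();print(o["time"],o["tool_pos"],o["contact_force"])
for q in [(17,0,217)]: print(go("red",q))
c=capture("wrist"); cv2.imwrite("pics/w2.png",c[:,:,::-1])
E
```

```text
6.0833 [610.52214109 -82.83460477 219.20847952] [-0.27430068 -0.75195528  0.5584703 ]
(array([-0. ,  0. , -0.1]), array([4.4, 1.3, 2.2]))
```

View pics/w2.png

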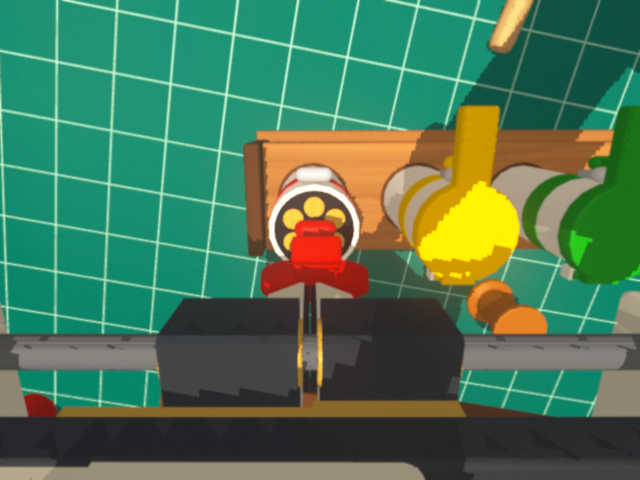

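Call:
send_rows --targets '[[[0,0,0,6,1,2,1],[0,0,0,12,1,5,1],[0,0,0,16,1,8,1],[0,0,0,20,1,11,1],[0,0,0,24,1,15,1]]]'

```text
time: 6.55
tool_pos: [586.7, -86.3, 203.8]
tcp_rot: [3.142, 0.0, -2.957]
contact_force: [0.2, -0.2, 0.7]
grip_width: 0.6
```

Call:
send_rows --targets '[[[0,0,0,3,0,3,1],[0,0,0,6,0,6,1],[0,0,0,9,0,9,1],[0,0,0,11,0,12,1],[0,0,0,13,0,12,1]]]'

```text
time: 6.97
tool_pos: [573.8, -88.5, 191.3]
tcp_rot: [3.141, -0.001, -2.957]
contact_force: [-0.3, -0.7, 0.6]
grip_width: 0.6
```

```bash
python3 - <<'E'
from h import *
o=get_obs();print(o["time"],o["tool_pos"],o["contact_force"])
for q in [(-22,0,185)]: print(go("red",q))
c=capture("wrist"); cv2.imwrite("pics/w3.png",c[:,:,::-1])
E
```

```text
6.9667 [573.80657292 -88.51546774 191.27001246] [-0.25769028 -0.72729948  0.5667443 ]
(array([ 0. , -0.1, -0.1]), array([6.3, 0.1, 6.3]))
```

View pics/w3.png

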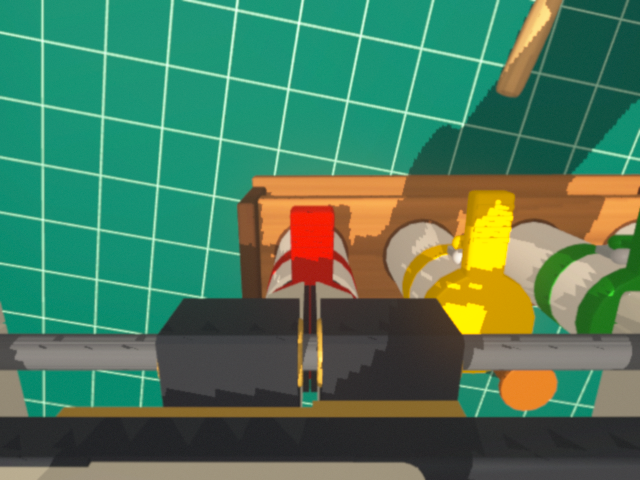

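Call:
send_rows --targets '[[[0,0,0,3,0,0,1],[0,0,0,6,0,1,1],[0,0,0,6,0,3,1],[0,0,0,6,0,5,1],[0,0,0,6,0,7,1]]]'

```text
time: 7.43
tool_pos: [568.2, -89.8, 185.4]
tcp_rot: [-3.141, -0.0, -2.957]
contact_force: [-4.1, -0.5, 6.1]
grip_width: 0.4
```

Call:
send_rows --targets '[[[0,0,0,0,0,1.5,1],[0,0,0,0,0,3,1],[0,0,0,0,0,4.5,1],[0,0,0,0,0,6,1],[0,0,0,0,0,6,1]]]'

```text
time: 7.85
tool_pos: [568.1, -89.9, 179.7]
tcp_rot: [-3.141, -0.0, -2.957]
contact_force: [-4.7, -0.8, 9.7]
grip_width: 0.5
```

Call:
send_rows --targets '[[[0,0,0,0,0,1.5,1],[0,0,0,0,0,3,1],[0,0,0,0,0,4.5,1],[0,0,0,0,0,6,1],[0,0,0,0,0,6,1]]]'

```text
time: 8.27
tool_pos: [567.8, -90.0, 174.2]
tcp_rot: [-3.141, -0.001, -2.957]
contact_force: [-6.2, -0.0, 13.6]
grip_width: 0.5
```

Call:
send_rows --targets '[[[0,0,0,0,0,1.5,1],[0,0,0,0,0,3,1],[0,0,0,0,0,4.5,1],[0,0,0,0,0,5,1],[0,0,0,0,0,5,1]]]'

```text
time: 8.68
tool_pos: [567.8, -90.1, 169.1]
tcp_rot: [-3.141, -0.001, -2.957]
contact_force: [-5.2, -1.4, 10.1]
grip_width: 0.5
```

Call:
send_rows --targets '[[[0,0,0,0,0,2,1],[0,0,0,0,0,4,1],[0,0,0,0,0,6,1],[0,0,0,0,0,8,1],[0,0,0,0,0,8,1]]]'

```text
time: 9.1
tool_pos: [567.8, -90.1, 161.5]
tcp_rot: [-3.141, -0.0, -2.957]
contact_force: [-9.0, -0.5, 16.9]
grip_width: 0.2
```

Call:
send_rows --targets '[[[0,0,0,0,0,-6,1],[0,0,0,0,0,-14,1],[0,0,0,0,0,-22,1],[0,0,0,0,0,-40,1],[0,0,0,0,0,-65,1]]]'

```text
time: 9.52
tool_pos: [567.6, -89.3, 223.6]
tcp_rot: [3.139, -0.003, -2.957]
contact_force: [1.3, 0.1, -0.9]
grip_width: 0.6
```

Call:
send_rows --targets '[[[0,0,0,0,0,-35,1],[0,0,0,0,0,-70,1],[0,0,0,0,0,-100,1],[0,0,0,0,0,-100,1]]]'

```text
time: 9.85
tool_pos: [570.6, -90.1, 331.7]
tcp_rot: [-3.136, 0.011, -2.957]
contact_force: [0.8, 1.1, 0.8]
grip_width: 0.5
```

```bash
python3 - <<'E'
from ov import *
o=get_obs();print(o["time"],o["tool_pos"],o["contact_force"])
m=camera_model("wrist");c=capture("wrist"); cv2.imwrite("pics/w4.png",c[:,:,::-1])
ov(c,m,P,"pics/o4.png",th=0,f=2,box=(200,50,600,300))
m=camera_model("scene");c=capture("scene")
ov(c,m,P,"pics/o5.png",th=0,f=4,box=(250,170,430,310))
E
```

```text
9.85 [570.6430929  -90.09774093 331.65763593] [0.81212421 1.05810346 0.83451921]
```

View pics/o4.png

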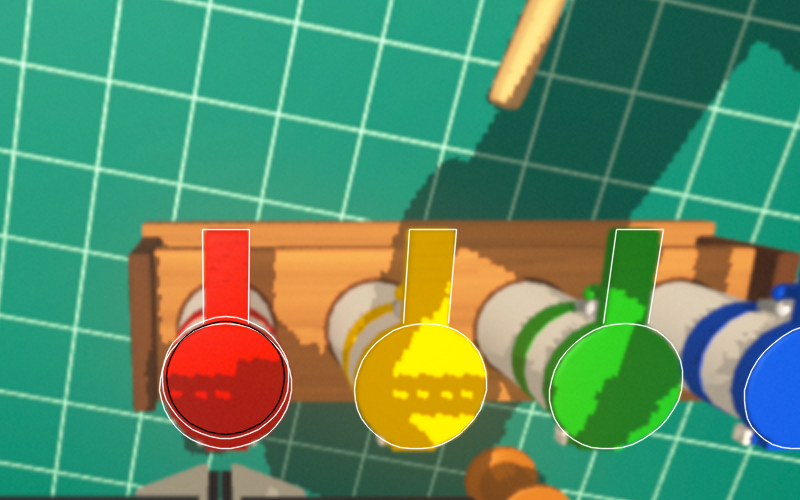

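View pics/o5.png

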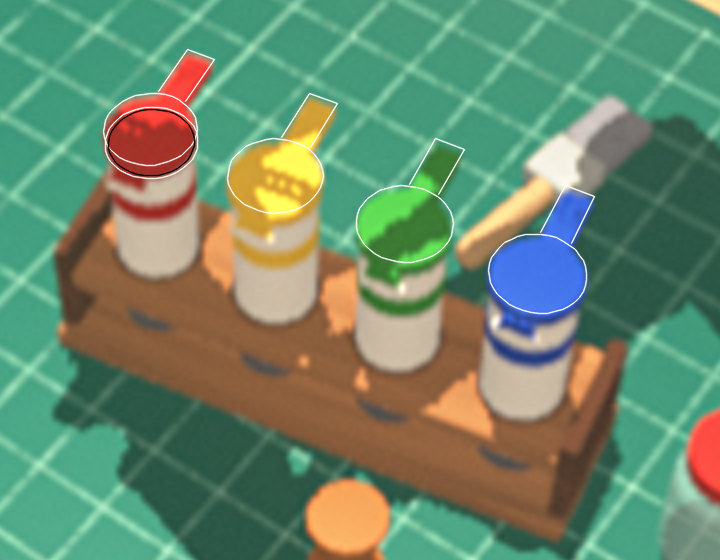

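The wrist and scene views both match the red cap model at angle 0, the same as the shut caps, and the force drop from 13.6 to 10.1 N fits the snap. Next is the blue cap.

```bash
python3 - <<'E'
from h import *
o=get_obs();print(o["time"],o["tool_pos"])
print(go("blue",(-52,0,290)))
E
```

```text
9.95 [568.96221548 -89.64976989 325.69987216]
(array([-0.1,  0.1, -0.1]), array([ 31.7, 240.3,  35.4]))
```

Call:
send_rows --targets '[[[0,0,0,4,32,0,0],[0,0,0,9,70,0,0],[0,0,0,14,108,0,0],[0,0,0,19,146,0,0],[0,0,0,24,184,10,0]]]'

```text
time: 10.37
tool_pos: [510.4, 88.3, 314.4]
tcp_rot: [3.141, 0.0, -2.957]
contact_force: [0.8, 0.2, -0.7]
grip_width: 28.9
```

Call:
send_rows --targets '[[[0,0,0,4,32,10,0],[0,0,0,8,56,25,0],[0,0,0,8,56,25,0],[0,0,0,8,56,25,0]]]'

```text
time: 10.7
tool_pos: [491.6, 141.2, 287.9]
tcp_rot: [3.141, -0.004, -2.954]
contact_force: [0.1, -0.1, -0.2]
grip_width: 45.5
```

```bash
python3 - <<'E'
from ov import *
o=get_obs();print(o["time"],o["tool_pos"],o["grip_width"])
m=camera_model("wrist");c=capture("wrist")
ov(c,m,P,"pics/o6.png",th=0,f=1,box=(0,0,640,480))
print(go("blue",(-52,0,159)))
print([(round(x["conf"],2),x["location"]) for x in place_of("cap_blue_tab","wrist")[:2]], proj(m,rackpt(P,cappt("blue",0,77,11)))[0][::-1])
E
```

```text
10.7 [491.56599097 141.24109103 287.86567956] 45.532077583837854
(array([-0. , -0.1, -0. ]), array([ -1.6,   0.2, 129.8]))
[(0.92, [241.7, 307.9]), (0.6, [220.2, 619.0])] [243.24513879 308.75368599]
```

View pics/o6.png

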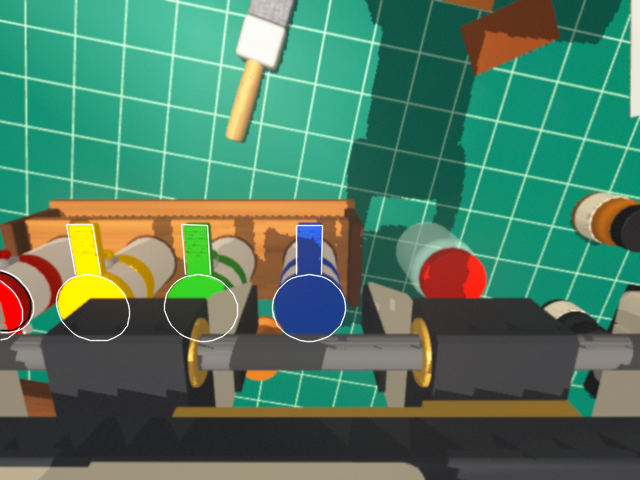

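Call:
send_rows --targets '[[[0,0,0,-1,0,38,0],[0,0,0,-1,0,76,0],[0,0,0,-1,0,105,0],[0,0,0,-1,0,122,0],[0,0,0,-1,0,129,0]]]'

```text
time: 11.22
tool_pos: [493.0, 139.0, 158.3]
tcp_rot: [3.141, -0.005, -2.959]
contact_force: [-0.6, -0.4, 0.3]
grip_width: 45.9
```

Call:
send_rows --targets '[[[0,0,0,0,0,0,1],[0,0,0,0,0,0,1],[0,0,0,0,0,0,1],[0,0,0,0,0,0,1],[0,0,0,0,0,0,1]]]'

```text
time: 11.63
tool_pos: [494.5, 141.0, 162.3]
tcp_rot: [3.141, 0.003, -2.957]
contact_force: [-1.0, 7.3, 2.7]
grip_width: 17.7
```

```bash
python3 - <<'E'
from ov import *
o=get_obs();print(o["time"],o["tool_pos"],o["grip_width"],o["contact_force"])
print(go("blue",(-52,0,159)))
for th in np.arange(0,1.9,.1):
    d,u=80,11; x=-d*np.cos(th)+u*np.sin(th)+d; z=d*np.sin(th)+u*np.cos(th)-u
    print(round(th,2),round(-x,1),round(-z,1))
E
```

```text
11.6333 [494.46635606 141.03923421 162.29524162] 17.72463012226392 [-1.04792482  7.3420826   2.66630415]
(array([ 0.1,  0.1, -0.1]), array([ 0.8, -0.2,  3.3]))
0.0 -0.0 -0.0
0.1 -1.5 -7.9
0.2 -3.8 -15.7
0.3 -6.8 -23.2
0.4 -10.6 -30.3
0.5 -15.1 -37.0
0.6 -20.2 -43.3
0.7 -25.9 -49.0
0.8 -32.2 -54.1
0.9 -38.9 -58.5
1.0 -46.0 -62.3
1.1 -53.5 -65.3
1.2 -61.3 -67.5
1.3 -69.2 -69.0
1.4 -77.2 -69.7
1.5 -85.3 -69.6
1.6 -93.3 -68.6
1.7 -101.2 -66.9
1.8 -108.9 -64.4
```

Call:
send_rows --targets '[[[0,0,0,-0.7,0.5,-4,1],[0,0,0,-1.5,1,-8,1],[0,0,0,-3.8,1,-15.7,1],[0,0,0,-6.8,1,-23.2,1],[0,0,0,-10.6,1,-30.3,1]]]'

```text
time: 12.05
tool_pos: [503.7, 143.5, 192.4]
tcp_rot: [3.142, -0.001, -2.957]
contact_force: [-0.4, 1.4, -4.7]
grip_width: 17.8
```

```bash
python3 - <<'E'
from ov import *
o=get_obs();print(o["time"],o["tool_pos"],o["grip_width"],o["contact_force"])
m=camera_model("wrist");c=capture("wrist")
ov(c,m,P,"pics/o7.png",th=0,mag=.4,f=1,box=(0,0,640,480))
E
```

```text
12.05 [503.72372477 143.47836075 192.39679286] 17.786893604476724 [-0.38713105  1.36061512 -4.66229928]
```

View pics/o7.png

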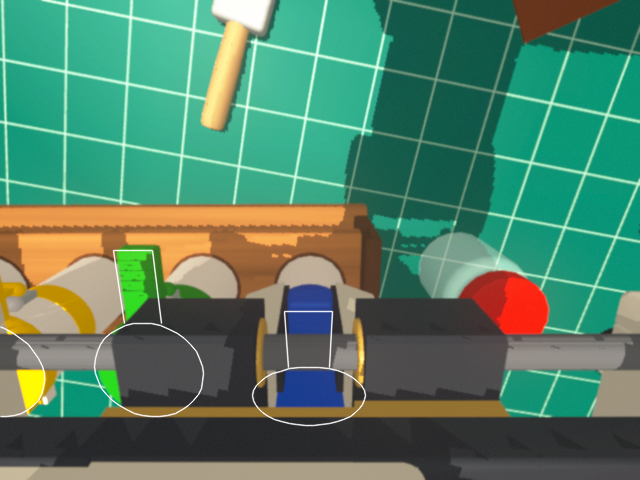

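Call:
send_rows --targets '[[[0,0,0,-4.5,0,-6.7,1],[0,0,0,-9.6,0,-13,1],[0,0,0,-15.3,0,-18.7,1],[0,0,0,-21.6,0,-23.8,1],[0,0,0,-28.3,0,-28.2,1]]]'

```text
time: 12.52
tool_pos: [532.2, 148.8, 220.3]
tcp_rot: [3.141, -0.0, -2.957]
contact_force: [-3.7, 0.3, -2.0]
grip_width: 17.9
```

Call:
send_rows --targets '[[[0,0,0,-7.1,0,-3.8,1],[0,0,0,-14.6,0,-6.8,1],[0,0,0,-22.4,0,-9,1],[0,0,0,-30.3,0,-10.5,1],[0,0,0,-38.3,0,-11.2,1]]]'

```text
time: 12.93
tool_pos: [570.0, 156.0, 231.8]
tcp_rot: [3.141, 0.0, -2.957]
contact_force: [-3.8, 0.6, -0.1]
grip_width: 17.8
```

Call:
send_rows --targets '[[[0,0,0,-8.1,0,0.1,1],[0,0,0,-16.1,0,1.1,1],[0,0,0,-24,0,2.8,1],[0,0,0,-32,0,5.3,1],[0,0,0,-34,0,6,1]]]'

```text
time: 13.35
tool_pos: [604.2, 162.4, 224.4]
tcp_rot: [3.141, 0.001, -2.957]
contact_force: [-4.6, 2.6, 3.8]
grip_width: 17.8
```

```bash
python3 - <<'E'
from ov import *
o=get_obs();print(o["time"],o["tool_pos"],o["grip_width"],o["contact_force"])
m=camera_model("scene");c=capture("scene")
ov(c,m,P,"pics/o8.png",th=0,mag=1.8,f=4,box=(250,170,430,310))
E
```

```text
13.35 [604.21680065 162.36242676 224.37193146] 17.809984743250766 [-4.63262631  2.63427835  3.82381553]
```

View pics/o8.png

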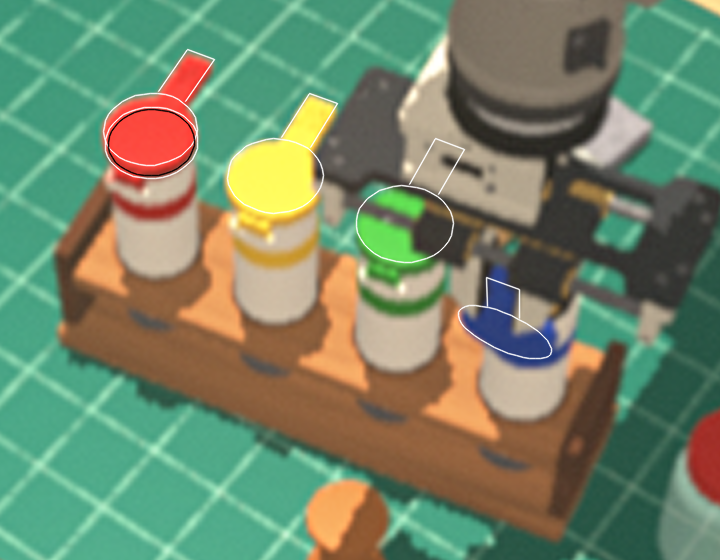

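Call:
send_rows --targets '[[[0,0,0,0,0,0,0],[0,0,0,0,0,0,0],[0,0,0,0,0,0,0],[0,0,0,0,0,0,0],[0,0,0,0,0,0,0]]]'

```text
time: 13.82
tool_pos: [603.0, 161.7, 224.8]
tcp_rot: [-3.141, 0.001, -2.957]
contact_force: [-0.0, -0.2, 0.2]
grip_width: 44.2
```

Call:
send_rows --targets '[[[0,0,0,0,0,-10,0],[0,0,0,0,0,-30,0],[0,0,0,0,0,-60,0],[0,0,0,0,0,-95,0],[0,0,0,0,0,-120,0]]]'

```text
time: 14.23
tool_pos: [603.1, 161.9, 348.7]
tcp_rot: [-3.141, 0.004, -2.957]
contact_force: [-0.0, -0.1, 0.5]
grip_width: 46.0
```

Call:
send_rows --targets '[[[0,0,0,40,0,0,0],[0,0,0,80,0,0,0],[0,0,0,120,0,0,0],[0,0,0,150,0,0,0],[0,0,0,150,0,0,0]]]'

```text
time: 14.65
tool_pos: [450.9, 133.9, 346.6]
tcp_rot: [-3.141, 0.0, -2.956]
contact_force: [0.9, 0.1, 0.5]
grip_width: 45.8
```

```bash
python3 - <<'E'
from ov import *
o=get_obs();print(o["time"],o["tool_pos"],o["grip_width"],o["contact_force"],np.abs(o["dq"]).max())
m=camera_model("scene");c=capture("scene")
ov(c,m,P,"pics/o9.png",th=0,mag=1.8,f=4,box=(250,170,430,310))
m=camera_model("wrist");c=capture("wrist")
ov(c,m,P,"pics/o10.png",th=0,mag=1.8,f=1,box=(0,0,640,480))
E
```

```text
14.65 [450.85354517 133.89199883 346.6037222 ] 45.8312607468189 [0.9064226  0.11362353 0.48458492] 0.12401394459516232
```

View pics/o9.png

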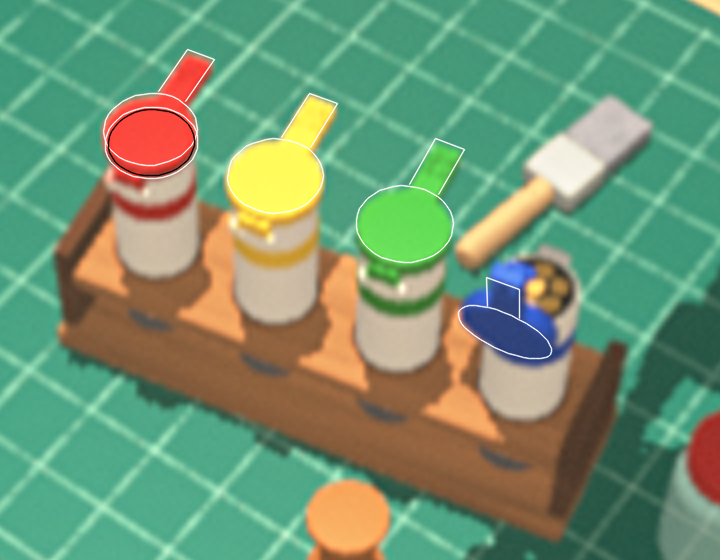

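View pics/o10.png

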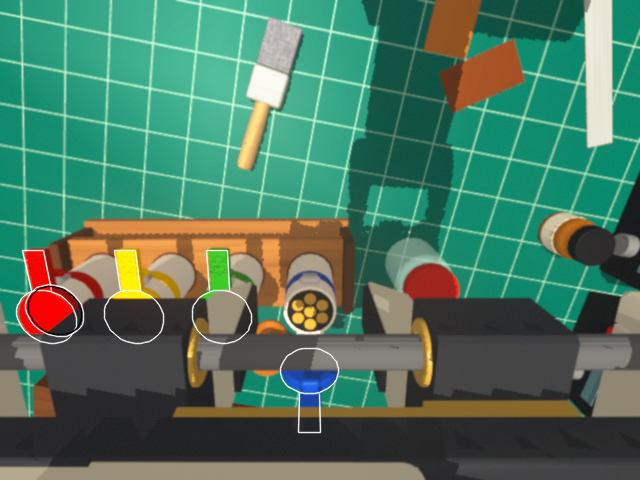

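```bash
python3 - <<'E'
from h import *
m=camera_model("scene");c=capture("scene"); mt=camera_model("top"); ct=capture("top")
out=[]
for mm,cc in((m,c),(mt,ct)):
  for th in (1.6,1.7,1.8,1.9):
    f=8; q0=proj(mm,rackpt(P,cappt("blue",th,60,11)))[0].astype(int); x0,y0=q0-[22,16]
    big=cv2.resize(cc[y0:y0+36,x0:x0+48,::-1],None,fx=f,fy=f,interpolation=cv2.INTER_CUBIC)
    def ln(L):
        q=(proj(mm,rackpt(P,L))-[x0,y0]+.5)*f; cv2.polylines(big,[q.astype(int)],False,(255,255,255),1,cv2.LINE_AA)
    t=np.linspace(0,2*np.pi,40)
    for u in (4,16): ln([cappt("blue",th,28+27*np.cos(a),u,27*np.sin(a)) for a in t])
    for u in (6,16): ln([cappt("blue",th,d,u,y) for d,y in[(55,9),(92,9),(92,-9),(55,-9)]])
    cv2.putText(big,str(th),(5,20),0,.6,(0,255,255),1); out.append(big[:,:])
g=np.vstack([np.hstack(out[:4]),np.hstack(out[4:])]); cv2.imwrite("pics/g.png",cv2.resize(g,(800,300)))
E
```

```text
(no output)
```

View pics/g.png

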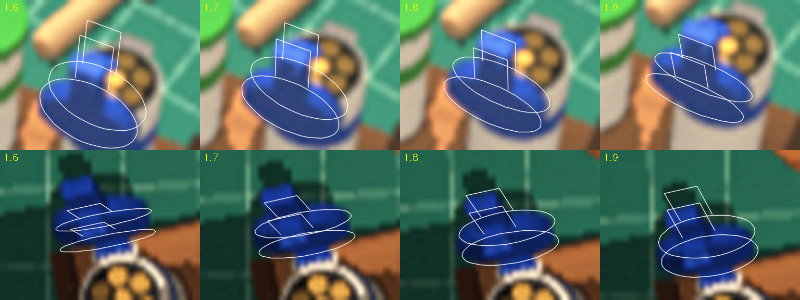

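The overlays put the blue cap at about 1.8 rad in both the scene and top views, and the red cap at 0. The arm is clear of everything, so I'm handing in.

```bash
python3 - <<'E'
from plant import *
print(get_obs()["contact_force"],close_job())
E
```

```text
the job is handed in; nothing more can be done
[0.25769346 0.44242874 0.38983872] None
```

The red cap is snapped shut, and the blue cap is laid back to about 1.8 rad, so its tube stands open. I handed the job in shortly after 14.8 s of robot time.

- **Red cap:** I pushed it over from behind with shut fingers and pressed it near the tab. The vertical force rose to 13.6 N and dropped to 10.1 N as it snapped. I then pressed on to about 17 N, slightly less than the 20 N you suggested, to be sure. The camera overlays match angle 0.
- **Blue cap:** I gripped it by the tab, lifted it off its catch, swung it back and released it. Overlays in the scene and top views both put it at about 1.8 rad, past the required 1.65.
- **Everything else:** The green and yellow caps still match their shut outlines. I noticed no bystander out of place in the views I looked at, but I did not measure their positions. The last wrist-force reading was under 1 N, with the gripper clear of the rack.

No check failed. The first pose estimate was a few millimetres off, and a closer wrist-camera view corrected it before any contact.

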